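# Slide the flat slicer insert off the block and load it

### The job

The thin steel slicer insert lies too flat on the chopping block to be picked up: slide it out over the block's open right-hand edge, across from the raised lip, until its end with the hole overhangs, then pinch that end and lift it across to the slicer. Lay it in the slicer's channel and push it in under the bridge, fully home against the stop, and let go. Press and push gently all the way, never drop the insert, and leave everything else standing where it is.

Things in the scene. Friction and masses are not known exactly. Their poses are not given: they have to be found in the camera images.
- insert: thin flat steel plate, 140 (its x) by 50 (y) by 2.5 mm, 0.14 kg, loose. Origin: centre of its underside (it balances there), z up. It starts flat on the block, its +x end 3 to 11 mm from the lip (no room for a finger), its -x end towards the open edge. Slippery on wood and plastic, it slides along under closed fingertips pressed lightly on it; over 25 N against the block or slicer scratches it
- tail (a point): middle of the insert's -x end edge (the end with a dark 12 mm round hole mark), on its underside, 70 mm from the insert's origin; insert axes
- block: fixed wooden chopping block, 260 (its x) by 220 (its y) by 45 mm high. Origin: centre of its underside. Along its +y edge runs a wooden lip 12 mm thick, top at 63 mm; the other long edge, at its y = -110 mm, is open: the insert is to overhang there, free air below. The top is bare but for insert and jar
- slicer: fixed white slicer, 90 mm wide (its y). Origin: on the table under the middle of its channel, which runs along its x: flat floor 60 mm above the table from the open front (x = -55 mm) to the stop (x = +55), walls 54 mm apart. From x = +31 to +55 a steel bridge spans it, underside 8 mm above it. Insert home: its origin at slicer x = -15. Behind, a 73 mm high deck and a handle to x = +186
- stop (a point): middle of the foot of the slicer's stop face, at floor level of the channel (60 mm above the table); slicer axes: +x is the push-in direction
- mouth (a point): middle of the channel floor at the open front face, 110 mm before the stop. The channel walls are 8 mm high with 45 degree flared tops (to about 74 mm above the table). The near end of a fully seated insert sticks out 30 mm in front of this face, with free air below it
- jar: small jar with steel lid, 42 mm across, 58 mm high, on the block near its far edge; bystander; origin under its centre
- bowl: steel bowl, 130 mm across, 55 mm high, behind on the table; bystander; origin under its centre
- cup: cardboard cup, 80 mm across, 90 mm high, at the left; bystander; origin under its centre
- tin: food can, 74 mm across, 90 mm high, to the right of the slicer; bystander; origin under its centre
- butter: gold butter pack, 75 by 110 by 40 mm, at the right; bystander; origin under its centre
- spoon: kitchen spoon lying at the right rear; bystander
There are look-alikes about, which are no part of the job. Several things have the shape of the insert; the one meant has the colours described above.

How it is judged:
By the outcome, as a careful person would: the job done as asked, in the order asked, and still so for the second after the job is handed in, with the robot touching nothing.
It also fails if it takes over 72 s, if anything falls off the work surface, if the arm or the gripper's body presses on something with over 40 N, if the wrist force passes 120 N, or if a joint passes its speed limit or range.

### The arm

A 6-joint arm with a two-finger parallel gripper is mounted at the origin on the work surface. World frame = base frame: x ahead of the robot, y to its left, z up, the work surface at z = 0. Lengths are in m, angles in rad, forces in N, time in s.
With the tool pointing down it reaches from about 0.275 to 1 m from the base axis. Payload 8.4 kg.
Tool frame: the origin (TCP) lies midway between the tips of the shut fingers; the grasp point (between the pads) lies 19 mm behind it (arm.grip_point_offset is the distance from the TCP to the grasp point, in m); z points along the fingers, y is the line along which they close (so a half turn about z gives the same grasp; the last joint's range is limited). The gripper opens to 85 mm and grips with 20 to 120 N. Pads are 22 mm wide; open, the fingers measure 114 mm over their backs; the gripper's body (76 mm by 85 mm) begins 54 mm behind the grasp point. The pads swing forward as they close: fully open they stand 13 mm farther back than shut.
Start: joints at [1.326, 0.353, 1.633, -0, 1.155, -0.002], TCP at [0.15, 0.607, 0.231] pointing down, gripper open.
Joint ranges: [-2.63, 2.63], [-0.92, 2.1], [0.06, 2.66], [-1.3, 4.44], [0, 2.69], [-3.02, 3.02]. Speed limits (rad/s): [2.22, 2.22, 2.79, 3.14, 3.14, 3.14].

### API

Orientations are given as a 3x3 rotation matrix whose columns are the frame's x, y, z axes.
In Python, from cell import arm gives the robot as it stands. The module is installed in compiled form; this text tells all that it offers.
- The arm moves only by the tool jog_arm, never from a script. Its argument "commands" is text: rows parted by semicolons, each of 7 numbers parted by spaces: the shift along the tool's x, y, z in mm, then the turn, a rotation vector about the tool's x, y, z in rad, then the opening, from -1 (shut) to 1 (fully open). In form: tx ty tz wx wy wz hand; .... A call has 1 to 10 rows; each row shifts and turns the commanded pose from where the row before left it, along the tool's axes as they then stand; what a row does not reach is not made up. A row lasts 1/10 s, in which the tool goes at most 50 mm and 8.59 degrees, less where a joint would pass 70% of its speed; a pose out of reach is approached as far as the arm can. A call with a gripper value outside its range is refused whole. The fingers move at their own pace and stop on an object; the grip force is fixed at half the most. Time passes only in rows, so rows that do not move let the fingers close. It gives the time, the measured TCP pose, the force, the opening and the grip force at its end, in the units of the state.
- arm.observe(): the state, without advancing time (a new reading comes with each control period).
- arm.capture(name): name is "side" or "top"; returns a dict with "pixels" (400x640x3 uint8, blue, green, red), "depth" (400x640 float32, m along the optical axis (not along the pixel's ray), 0 where there is no reading), "fov_y" (degrees; the focal length in pixels is half the picture's height over the tangent of half this angle, whatever the lens; pixels are square), "cx", "cy" (the principal point, pixels), "extrinsics" (4x4, takes a point from world to camera coordinates). Camera axes: x right, y up, looking along -z (the intrinsics and any distortion apply to the point x, -y, -z); pixel columns grow to the right and rows downward; lengths in m; the calibration is good to about 2 mm. A picture is of the moment at which its call begins.
- arm.close_job(): hands the job in; it is judged then, once.
The state is a dict: "t": time; "qpos": joint angles; "joint_vel": joint speeds; "joint_efforts": joint torques, N m; "position": TCP position; "eef_rot": TCP orientation; "force": force on the tool from outside, world axes, zero at the start; "wrist_torque": the same for the moment, N m; "finger_gap": opening from 0.0 (shut) to 1.0 (fully open); "grasp_force": force on a finger pad.
Only numpy, scipy, OpenCV 4.12 (cv2) and the standard library are available. Lean on these libraries where they do the work, as an engineer would, in place of code of your own. Each camera call takes 0.05 s, during which the arm holds its last target. There are 200 camera calls.

## Working session

There is one attempt and no reset: what is moved stays moved. The work goes in short steps, Python scripts to look and compute and a tool call to move; the robot and the scene stay as the last step left them, time stands still between calls to the robot, and variables do not carry over. Pictures are saved under pics/ and viewed, at most 10 in all, crops included, and the job is handed in when it is done.

Besides the shell and the picture viewer there is one more tool, called by a JSON object that holds its "api" and its "payload", one argument or row to a line. jog_arm: Moves the arm, as the interface text tells. Its arguments: {"type":"object","properties":{"commands":{"type":"string"}},"required":["commands"]}

```bash
mkdir -p pics; cat > h.py <<'E'
import numpy as np, cv2
from cell import arm
def K(c):
    f=200/np.tan(np.radians(c["fov_y"])/2); return f
def pt(c,u,v,z=None):
    """pixel -> world; by depth or on plane z"""
    f=K(c); E=np.array(c["extrinsics"]); R,t=E[:3,:3],E[:3,3]
    d=np.array([(u-c["cx"])/f,-(v-c["cy"])/f,-1.])
    o=-R.T@t; w=R.T@d
    if z is None: s=c["depth"][int(round(v)),int(round(u))]
    else: s=(z-o[2])/w[2]
    return o+s*w
def px(c,p):
    E=np.array(c["extrinsics"]); q=E[:3,:3]@np.array(p)+E[:3,3]; f=K(c)
    return c["cx"]+f*q[0]/-q[2], c["cy"]-f*q[1]/-q[2]
def save(n,im,roi=None,s=1):
    if roi: u0,v0,u1,v1=roi; im=im[v0:v1,u0:u1]
    cv2.imwrite("pics/"+n,cv2.resize(im,None,fx=s,fy=s,interpolation=cv2.INTER_CUBIC))
E
python3 - <<'E'
from h import *
for n in("top","side"):
    c=arm.capture(n); save(n+"0.png",c["pixels"],s=1.25)
    print(n,{k:np.round(c[k],3).tolist() for k in c if k not in("pixels","depth")})
    np.savez(n+"0.npz",**c)
print(arm.observe())
E
```

```text
top {'fov_y': 53.831, 'cx': 325.567, 'cy': 197.97, 'extrinsics': [[0.0, -1.0, -0.016, 0.033], [0.997, -0.001, 0.081, -0.574], [-0.081, -0.016, 0.997, -1.1], [0.0, 0.0, 0.0, 1.0]]}
side {'fov_y': 44.132, 'cx': 323.224, 'cy': 196.454, 'extrinsics': [[-1.0, -0.006, -0.014, 0.543], [-0.007, -0.649, 0.761, -0.042], [-0.014, 0.761, 0.649, -1.721], [0.0, 0.0, 0.0, 1.0]]}
{'t': 0.1, 'qpos': array([ 1.32559504e+00,  3.53606576e-01,  1.63403247e+00,  3.73928296e-05,
        1.15520315e+00, -2.38258032e-03]), 'joint_vel': array([ 0.00020043, -0.00346631, -0.00198852, -0.00165185, -0.00088668,
       -0.00043638]), 'joint_efforts': array([ 1.78440165e-03, -6.06353331e+01, -3.42818105e+01,  1.61510161e-05,
        4.07716812e-03, -1.86823996e-06]), 'position': array([0.15015231, 0.60626891, 0.23063114]), 'eef_rot': array([[-9.70660461e-01,  2.40454062e-01, -3.36514944e-04],
       [ 2.40454294e-01,  9.70659715e-01, -1.20386203e-03],
       [ 3.71679850e-05, -1.24945774e-03, -9.99999219e-01]]), 'force': array([ 0.09769554,  0.59705342, -1.01077456]), 'wrist_torque': array([-1.44112220e-02,  9.78042882e-05, -1.28715885e-02]), 'grasp_force': 0.0, 'finger_gap': 1.0000501007572542}
```

View pics/top0.png

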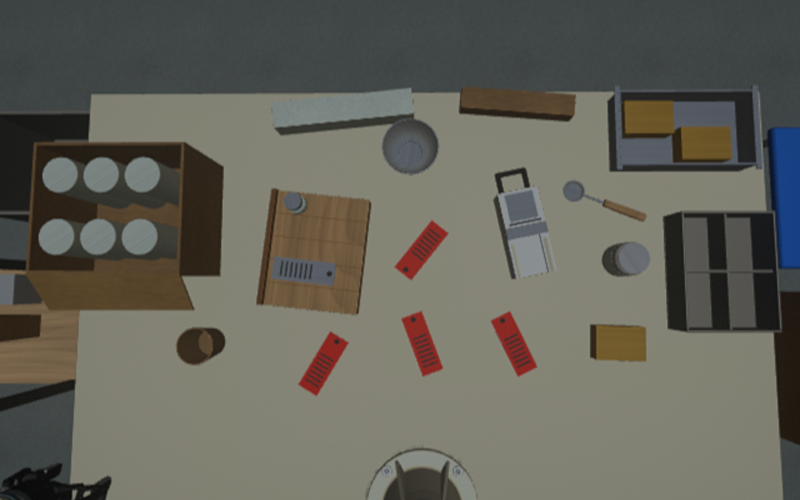

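View pics/side0.png

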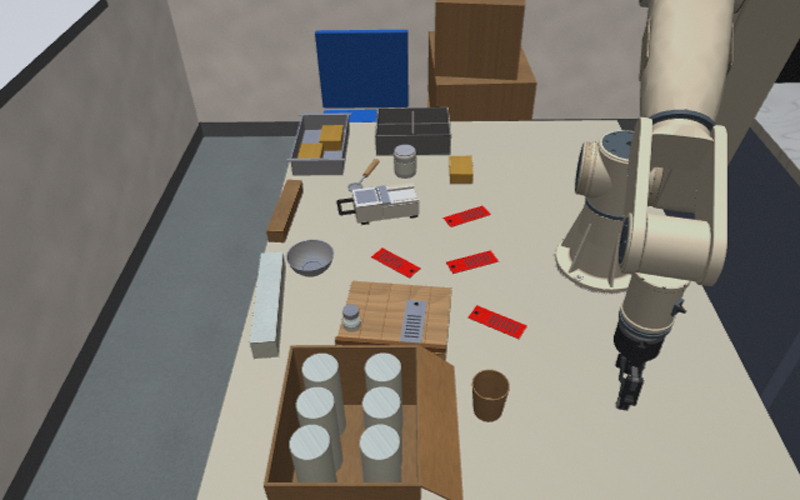

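The top view shows five insert-shaped plates. The four red ones lie on the table at (421,250), (323,363), (422,343) and (514,343). The steel-grey one is on the block at (304,271), with its dark hole mark at the right. The steel one fits the description. I'll confirm it in an enlarged crop and crop the slicer as well.

```bash
python3 - <<'E'
import numpy as np
from h import *
c=dict(np.load("top0.npz")); im=c["pixels"]
a=cv2.resize(im[145:255,200:305],None,fx=5,fy=5,interpolation=cv2.INTER_CUBIC)
save("c_block.png",a)
b=im[130:230,385:450]; save("c_slicer.png",b,s=6)
# insert segmentation: grey pixels on block
hsv=cv2.cvtColor(im,cv2.COLOR_BGR2HSV); m=((hsv[...,1]<75)).astype(np.uint8)
m[:200]=0;m[235:]=0;m[:,:215]=0;m[:,272:]=0
n,l,s,_=cv2.connectedComponentsWithStats(m); print(s)
E
```

```text
[[     0      0    640    400 255046]
 [   217    205     52     24    954]]
```

View pics/c_block.png

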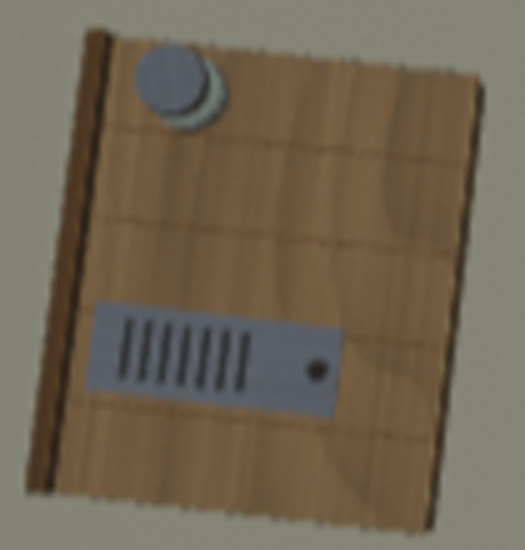

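View pics/c_slicer.png

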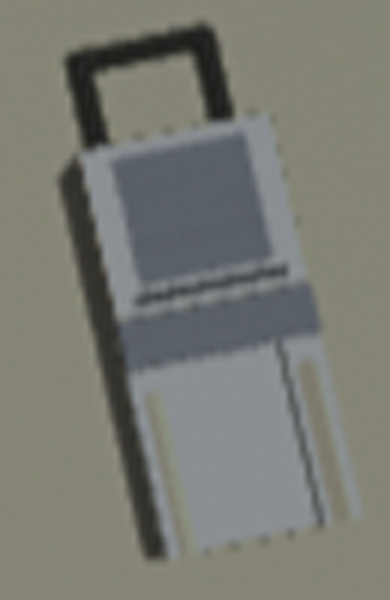

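The crop confirms it: the steel plate on the block has its hole at crop (317,371). Its corners are at (95,302), (343,327), (333,417) and (85,390). Next I'll measure the insert, block and slicer from pixels and depth.

```bash
cat > meas.py <<'E'
from h import *
def world(c):
    v,u=np.mgrid[0:400,0:640]; f=K(c); E=np.array(c["extrinsics"]); d=c["depth"]
    P=np.stack([(u-c["cx"])/f*d,-(v-c["cy"])/f*d,-d],-1)
    return (P-E[:3,3])@E[:3,:3]
E
python3 - <<'E'
from meas import *
c=dict(np.load("top0.npz")); g=lambda x,y,z:np.round(pt(c,200+x/5-.4,145+y/5-.4,z)[:2],4)
print("insert corners",[g(x,y,.0475) for x,y in((95,302),(343,327),(333,417),(85,390))],"hole",g(317,371,.0475))
print("open edge",g(482,75,.045),g(430,530,.045),"lip foot line",g(112,45,.063),g(55,490,.063))
s=lambda x,y,z:np.round(pt(c,385+x/6-.4,130+y/6-.4,z)[:2],4)
print("slicer bridge",[s(x,y,.072) for x,y in((128,370),(322,332),(315,283),(122,322))])
print("front corners",s(168,558,.074),s(362,518,.074),"back",s(82,152,.073),s(270,115,.073))
print("floor line right",s(322,525,.06))
W=world(c); ok=c["depth"]>0
v,u=np.mgrid[0:400,0:640]
def rect(m,n):
    P=W[m][:,:2].astype(np.float32); r=cv2.minAreaRect(P); print(n,m.sum(),np.round(r[0],4),np.round(r[1],4),round(r[2],2),"z",np.round(np.percentile(W[m][:,2],[10,50,90]),4))
a=ok&(u>385)&(u<450)&(v>145)&(v<230)
rect(a&(W[...,2]>.05),"slicer")
for x,y in((230,450),(220,210),(200,345),(300,450),(350,450),(140,480)): print((x,y),np.round(W[int(130+y/6),int(385+x/6)],4))
b=ok&(u>200)&(u<305)&(v>145)&(v<255)
rect(b&(W[...,2]>.035)&(W[...,2]<.053),"blocktop")
rect(b&(W[...,2]>.035)&(W[...,2]<.07),"block+lip")
q=b&(W[...,2]>.09); 
j=b&(W[...,2]>.085); print("jar",np.round(W[j].mean(0),4))
for n,(x,y) in dict(bowl=(410,147),tin=(629,259),butter=(620,343),cup=(201,345)).items(): print(n,np.round(W[int(y/1.25),int(x/1.25)],3))
E
```

```text
insert corners [array([0.5524, 0.3317]), array([0.5383, 0.1923]), array([0.4883, 0.1973]), array([0.5032, 0.3361])] hole [0.5138 0.2066]
open edge [0.6808 0.1158] [0.4259 0.143 ] lip foot line [0.695  0.3209] [0.4483 0.3469]
slicer bridge [array([ 0.588, -0.187]), array([ 0.6053, -0.275 ]), array([ 0.6277, -0.2723]), array([ 0.61  , -0.1846])]
front corners [ 0.5028 -0.2032] [ 0.5208 -0.2905] back [ 0.688  -0.1674] [ 0.7049 -0.2533]
floor line right [ 0.5181 -0.2762]
slicer 2409 [ 0.6184 -0.2259] [0.2148 0.0917] 11.97 z [0.0591 0.0715 0.0758]
(230, 450) [ 0.5513 -0.2353  0.0599]
(220, 210) [ 0.6593 -0.228   0.0773]
(200, 345) [ 0.5996 -0.2198  0.0723]
(300, 450) [ 0.5513 -0.2681  0.0598]
(350, 450) [ 0.5551 -0.307  -0.0006]
(140, 480) [ 0.5384 -0.197   0.0447]
blocktop 6670 [0.5654 0.2362] [0.2109 0.2605] 83.82 z [0.0431 0.0458 0.0487]
block+lip 7184 [0.566 0.241] [0.2205 0.2605] 83.82 z [0.0432 0.046  0.0502]
jar [0.6695 0.2773 0.1025]
bowl [0.814 0.026 0.008]
tin [ 0.544 -0.441  0.088]
butter [ 0.363 -0.436  0.041]
cup [0.351 0.509 0.004]
```

{"api": "jog_arm", "payload": {
  "commands": "0 0 0 0 0 0.143 -1;0 0 0 0 0 0.143 -1;0 0 0 0 0 0.143 -1;0 0 0 0 0 0.143 -1;0 0 0 0 0 0.143 -1;0 0 0 0 0 0.143 -1;0 0 0 0 0 0.143 -1;0 0 0 0 0 0.143 -1;0 0 0 0 0 0.143 -1;0 0 0 0 0 0.143 -1"
}}

```text
t: 1.1
position: [0.1502, 0.6064, 0.2309]
eef_rot: [[0.108, 0.994, -0.0], [0.994, -0.108, -0.001], [-0.001, -0.0, -1.0]]
force: [0.5, 0.3, 0.3]
finger_gap: -0.003
grasp_force: 0.0
```

```bash
cat > go.py <<'E'
import sys
from h import *
from scipy.spatial.transform import Rotation as Ro
def go(p,yaw=None):
    """print tool-frame shift (mm) to world p, plus rotvec to tool-down with tool x at yaw deg"""
    o=arm.observe(); R=np.array(o["eef_rot"]); 
    print("t",round(o["t"],2),"pos",np.round(o["position"],4),"yaw",round(np.degrees(np.arctan2(R[1,0],R[0,0])),2),"q",np.round(o["qpos"],2),"F",np.round(o["force"],1),"gap",round(o["finger_gap"],3),"gf",o["grasp_force"])
    print("shift",np.round(R.T@(np.array(p)-o["position"])*1000,1))
    if yaw is not None:
        y=np.radians(yaw); T=np.array([[np.cos(y),np.sin(y),0],[np.sin(y),-np.cos(y),0],[0,0,-1]])
        print("turn",np.round(Ro.from_matrix(R.T@T).as_rotvec(),4))
if __name__=="__main__":
    a=[float(x) for x in sys.argv[1:]]; go(a[:3],a[3] if len(a)>3 else None)
E
python3 go.py .5237 .2942 .231 84.06
```

```text
t 1.1 pos [0.1502 0.6064 0.2309] yaw 83.82 q [1.33 0.35 1.63 0.   1.16 1.43] F [0.5 0.3 0.3] gap -0.003 gf 0.0
shift [-270.2  405.     0. ]
turn [-0.0001  0.0008 -0.0042]
```

{"api": "jog_arm", "payload": {
  "commands": "-20 30 0 0 0 0 -1;-27 40.5 0 0 0 0 -1;-27 40.5 0 0 0 0 -1;-27 40.5 0 0 0 0 -1;-27 40.5 0 0 0 0 -1;-27 40.5 0 0 0 0 -1;-27 40.5 0 0 0 0 -1;-27 40.5 0 0 0 0 -1;-27 40.5 0 0 0 0 -1;-27 40.5 0 0 0 0 -1"
}}

```text
t: 2.1
position: [0.5171, 0.3032, 0.2311]
eef_rot: [[0.102, 0.995, -0.0], [0.995, -0.102, -0.0], [-0.0, -0.0, -1.0]]
force: [0.1, 1.0, 0.5]
finger_gap: -0.004
grasp_force: 0.0
```

```bash
python3 go.py .5237 .2942 .080 84.0
```

```text
t 2.1 pos [0.5171 0.3032 0.2311] yaw 84.15 q [0.53 0.31 1.69 0.   1.14 0.63] F [0.1 1.  0.5] gap -0.004 gf 0.0
shift [ -8.3   7.5 151.1]
turn [-0.0003  0.0001  0.0026]
```

{"api": "jog_arm", "payload": {
  "commands": "-7.5 9 30 0 0 0 -1;0 0 40 0 0 0 -1;0 0 40 0 0 0 -1;0 0 30 0 0 0 -1;0 0 11 0 0 0 -1;0 0 10 0 0 0 -1;0 0 6 0 0 0 -1;0 0 0 0 0 0 -1;0 0 0 0 0 0 -1"
}}

```text
t: 3.0
position: [0.5248, 0.2969, 0.0654]
eef_rot: [[0.102, 0.995, 0.001], [0.995, -0.102, 0.001], [0.001, 0.001, -1.0]]
force: [0.3, 0.1, 0.3]
finger_gap: -0.0
grasp_force: 0.0
```

```bash
python3 go.py .5237 .2942 .050 84.0
```

```text
t 3.0 pos [0.5248 0.2969 0.0654] yaw 84.16 q [ 0.51  0.52  1.8  -0.    0.82  0.61] F [0.3 0.1 0.3] gap -0.0 gf 0.0
shift [-2.8 -0.8 15.4]
turn [ 0.0014 -0.001   0.0028]
```

{"api": "jog_arm", "payload": {
  "commands": "0 0 6 0 0 0 -1;0 0 4 0 0 0 -1;0 0 3 0 0 0 -1;0 0 2 0 0 0 -1;0 0 1 0 0 0 -1;0 0 0 0 0 0 -1"
}}

```text
t: 3.6
position: [0.524, 0.2964, 0.0481]
eef_rot: [[0.102, 0.995, -0.0], [0.995, -0.102, -0.0], [-0.0, -0.0, -1.0]]
force: [-0.3, -0.3, -0.1]
finger_gap: -0.001
grasp_force: 0.0
```

{"api": "jog_arm", "payload": {
  "commands": "0 0 0.5 0 0 0 -1;0 0 0 0 0 0 -1"
}}

```text
t: 3.8
position: [0.5242, 0.2965, 0.0478]
eef_rot: [[0.102, 0.995, 0.0], [0.995, -0.102, 0.0], [0.0, 0.0, -1.0]]
force: [1.7, -0.4, 0.1]
finger_gap: 0.001
grasp_force: 0.0
```

{"api": "jog_arm", "payload": {
  "commands": "0 0 0.3 0 0 0 -1;0 0 0 0 0 0 -1"
}}

```text
t: 4.0
position: [0.5242, 0.2965, 0.0476]
eef_rot: [[0.102, 0.995, 0.0], [0.995, -0.102, 0.0], [0.0, 0.0, -1.0]]
force: [-0.6, -0.1, 1.2]
finger_gap: 0.005
grasp_force: 0.5
```

Contact is starting, so I'll press slightly more.

{"api": "jog_arm", "payload": {
  "commands": "0 0 0.3 0 0 0 -1;0 0 0 0 0 0 -1"
}}

```text
t: 4.2
position: [0.5244, 0.2966, 0.0476]
eef_rot: [[0.102, 0.995, 0.0], [0.995, -0.102, 0.0], [0.0, 0.0, -1.0]]
force: [-0.8, -1.4, 4.9]
finger_gap: 0.002
grasp_force: 2.5
```

{"api": "jog_arm", "payload": {
  "commands": "0 0 0.2 0 0 0 -1;0 0 0 0 0 0 -1"
}}

```text
t: 4.4
position: [0.5245, 0.2967, 0.0476]
eef_rot: [[0.102, 0.995, 0.001], [0.995, -0.102, 0.0], [0.0, 0.001, -1.0]]
force: [-1.4, -0.7, 7.2]
finger_gap: 0.003
grasp_force: 3.5
```

{"api": "jog_arm", "payload": {
  "commands": "-1 0 0 0 0 0 -1;-1.5 0 0 0 0 0 -1;-2 0 0 0 0 0 -1;-2.5 0 0 0 0 0 -1;-3 0 0 0 0 0 -1;-3 0 0 0 0 0 -1;-3 0 0 0 0 0 -1;-2 0 0 0 0 0 -1;-1 0 0 0 0 0 -1;-1 0 0 0 0 0 -1"
}}

```text
t: 5.4
position: [0.5228, 0.2771, 0.0476]
eef_rot: [[0.102, 0.995, 0.002], [0.995, -0.102, 0.001], [0.001, 0.001, -1.0]]
force: [-0.2, 0.9, 5.9]
finger_gap: -0.0
grasp_force: 2.7
```

```bash
cat > see.py <<'E'
from meas import *
def seg(c,roi,ins=True):
    """corners (world) of grey plate in roi"""
    im=c["pixels"]; hsv=cv2.cvtColor(im,cv2.COLOR_BGR2HSV)
    return hsv
E
python3 - <<'E'
from h import *
c=arm.capture("top"); im=c["pixels"]; np.savez("t1.npz",**c); save("t1.png",im,(200,140,310,255),5)
E
```

```text
(no output)
```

View pics/t1.png

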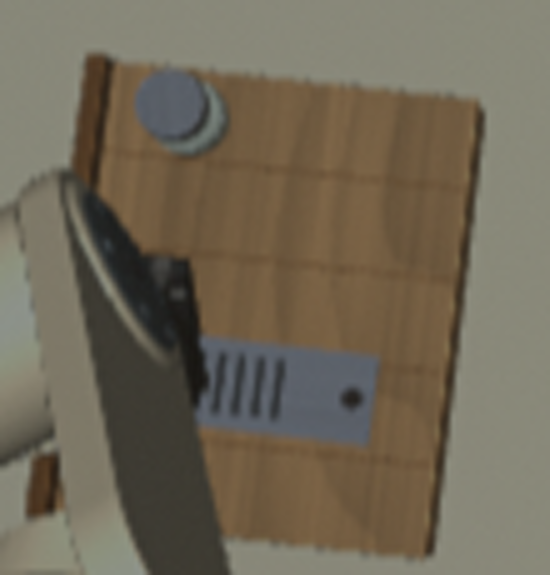

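The insert follows without slipping: the hole has moved from crop (317,371) to (351,397), about 18 mm. I'll keep sliding.

{"api": "jog_arm", "payload": {
  "commands": "-1 0 0 0 0 0 -1;-2 0 0 0 0 0 -1;-3 0 0 0 0 0 -1;-4 0 0 0 0 0 -1;-4 0 0 0 0 0 -1;-4 0 0 0 0 0 -1;-4 0 0 0 0 0 -1;-4 0 0 0 0 0 -1;-4 0 0 0 0 0 -1;-4 0 0 0 0 0 -1"
}}

```text
t: 6.45
position: [0.5194, 0.2431, 0.0476]
eef_rot: [[0.102, 0.995, 0.002], [0.995, -0.102, 0.001], [0.001, 0.002, -1.0]]
force: [-0.2, 1.6, 5.9]
finger_gap: -0.001
grasp_force: 2.8
```

{"api": "jog_arm", "payload": {
  "commands": "-4 0 0 0 0 0 -1;-4 0 0 0 0 0 -1;-4 0 0 0 0 0 -1;-4 0 0 0 0 0 -1;-4 0 0 0 0 0 -1;-4 0 0 0 0 0 -1;-4 0 0 0 0 0 -1;-3 0 0 0 0 0 -1;-2 0 0 0 0 0 -1;-1 0 0 0 0 0 -1"
}}

```text
t: 7.45
position: [0.5159, 0.2092, 0.0476]
eef_rot: [[0.102, 0.995, 0.002], [0.995, -0.102, 0.001], [0.001, 0.002, -1.0]]
force: [0.2, 1.7, 5.5]
finger_gap: 0.002
grasp_force: 2.8
```

{"api": "jog_arm", "payload": {
  "commands": "-1 0 0 0 0 0 -1;-2 0 0 0 0 0 -1;-3 0 0 0 0 0 -1;-3 0 0 0 0 0 -1;-2 0 0 0 0 0 -1;-1 0 0 0 0 0 -1;0 0 0 0 0 0 -1;0 0 -2 0 0 0 -1;0 0 -30 0 0 0 -1;0 0 -40 0 0 0 -1"
}}

```text
t: 8.45
position: [0.5121, 0.1963, 0.1179]
eef_rot: [[0.102, 0.995, -0.005], [0.995, -0.102, -0.002], [-0.002, -0.004, -1.0]]
force: [1.5, 0.6, -0.4]
finger_gap: 0.0
grasp_force: 0.0
```

{"api": "jog_arm", "payload": {
  "commands": "0 0 -48 0 0 0 0.5;0 0 -40 0 0 0 1;45 0 0 0 0 0 1;45 0 0 0 0 0 1;45 0 0 0 0 0 1;0 0 0 0 0 0 1"
}}

```text
t: 9.05
position: [0.5279, 0.336, 0.2069]
eef_rot: [[0.099, 0.995, 0.001], [0.995, -0.099, 0.002], [0.002, 0.001, -1.0]]
force: [-0.2, -0.4, 0.8]
finger_gap: 0.997
grasp_force: 0.0
```

```bash
python3 - <<'E'
from h import *
c=arm.capture("top"); im=c["pixels"]; np.savez("t2.npz",**c); save("t2.png",im,(200,140,310,255),5)
E
```

```text
(no output)
```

View pics/t2.png

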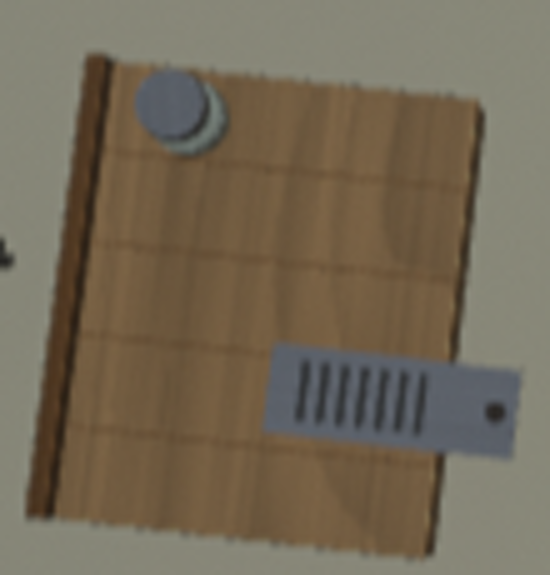

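The insert now overhangs the open edge. Its corners are at crop (273,344), (522,370), (512,460) and (264,430), and the block edge crosses it at about x=446.

```bash
python3 - <<'E'
from h import *
c=dict(np.load("t2.npz")); g=lambda x,y,z=.0475:pt(c,200+x/5-.4,140+y/5-.4,z)[:2]
P=np.array([g(*p) for p in((273,344),(522,370),(512,460),(264,430))]); o=P.mean(0)
a=(P[0]+P[3]-P[1]-P[2])/2; th=np.degrees(np.arctan2(a[1],a[0])); u=a/np.linalg.norm(a)
print(P.round(4),"o",o.round(4),"yaw",th,np.linalg.norm(a),"tail",(o-.07*u).round(4),"hole",g(495,412).round(4),"grasp15",(o-.055*u).round(4))
# edges check
im=c["pixels"];hsv=cv2.cvtColor(im,cv2.COLOR_BGR2HSV)
m=(cv2.inRange(hsv,(105,50,60),(125,255,255)))
m2=np.zeros_like(m);m2[205:235,250:308]=m[205:235,250:308]
q=cv2.findNonZero(m2); print(len(q)); r=cv2.minAreaRect(q)
print(hsv[215,290],hsv[222,280],hsv[240,300],cv2.boundingRect(q)); ct=r[0]; print(pt(c,ct[0],ct[1],.0475),r)
E
python3 go.py .506 .1116 .12 84
```

```text
[[0.5428 0.2316]
 [0.5283 0.0923]
 [0.4783 0.0976]
 [0.4949 0.2359]] o [0.5111 0.1643] yaw 83.60514815375358 0.13964070528342373 tail [0.5033 0.0948] hole [0.5049 0.1072] grasp15 [0.505  0.1097]
t 9.1 pos [0.5273 0.3335 0.2065] yaw 84.32 q [0.56 0.37 1.66 0.   1.11 0.66] F [-0.6 -1.3 -0.2] gap 0.999 gf 0.0
shift [-222.9    0.8   86.5]
turn [-0.0003  0.      0.0056]Traceback (most recent call last):
  File "<stdin>", line 10, in <module>
TypeError: object of type 'NoneType' has no len()
```

{"api": "jog_arm", "payload": {
  "commands": "-27 0 0 0 0 0.01 1;-40 0 0 0 0 0 1;-40 0 0 0 0 0 1;-40 0 0 0 0 0 1;-40 0 20 0 0 0 1;-40 0 40 0 0 0 1;0 0 30 0 0 0 1;0 0 10 0 0 0 1;0 0 0 0 0 0 1;0 0 0 0 0 0 1"
}}

```text
t: 10.1
position: [0.5037, 0.1107, 0.1125]
eef_rot: [[0.111, 0.994, 0.001], [0.994, -0.111, 0.0], [0.0, 0.001, -1.0]]
force: [0.3, 0.1, 0.3]
finger_gap: 0.998
grasp_force: 0.0
```

```bash
python3 go.py .5047 .1077 .024 83.7
```

```text
t 10.1 pos [0.5037 0.1107 0.1125] yaw 83.61 q [ 0.21  0.34  1.97 -0.    0.83  0.32] F [0.3 0.1 0.3] gap 0.998 gf 0.0
shift [-2.9  1.3 88.5]
turn [ 0.0008 -0.0002 -0.0015]
```

{"api": "jog_arm", "payload": {
  "commands": "-2.9 1.2 10 0 0 0 1;0 0 20 0 0 0 1;0 0 20 0 0 0 1;0 0 15 0 0 0 1;0 0 10 0 0 0 1;0 0 8 0 0 0 1;0 0 5 0 0 0 1;0 0 0 0 0 0 1;0 0 0 0 0 0 1"
}}

```text
t: 11.0
position: [0.5043, 0.1074, 0.024]
eef_rot: [[0.112, 0.994, 0.001], [0.994, -0.112, 0.0], [0.0, 0.001, -1.0]]
force: [-1.1, -0.1, 1.1]
finger_gap: 0.995
grasp_force: 0.0
```

```bash
python3 go.py .5047 .1077 .024 83.7; python3 - <<'E'
from h import *
c=arm.capture("side"); p=px(c,[.505,.11,.05]); print(p); u,v=map(int,p); save("s3.png",c["pixels"],(u-50,v-45,u+50,v+30),7)
E
```

```text
t 11.0 pos [0.5043 0.1074 0.024 ] yaw 83.59 q [ 0.21  0.48  2.01 -0.    0.65  0.32] F [-1.1 -0.1  1.1] gap 0.995 gf 0.0
shift [ 0.4  0.3 -0. ]
turn [ 0.0006 -0.0002 -0.002 ]
(np.float64(334.3638288006353), np.float64(220.53729493795072))
```

View pics/s3.png

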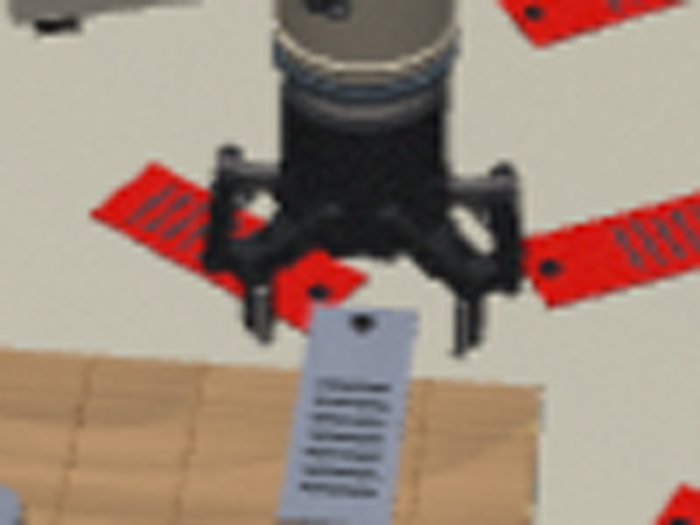

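The fingers at crop (258,315) and (468,325) straddle the tail, which spans x=312–415, so I'll close.

{"api": "jog_arm", "payload": {
  "commands": "0 0 0 0 0 0 0.6;0 0 0 0 0 0 0.4;0 0 0 0 0 0 0.2;0 0 0 0 0 0 0;0 0 0 0 0 0 -1;0 0 0 0 0 0 -1;0 0 0 0 0 0 -1;0 0 0 0 0 0 -1"
}}

```text
t: 11.85
position: [0.5041, 0.1073, 0.0237]
eef_rot: [[0.112, 0.994, 0.0], [0.994, -0.112, 0.0], [0.0, 0.0, -1.0]]
force: [-0.2, -0.6, 4.6]
finger_gap: 0.56
grasp_force: 61.0
```

{"api": "jog_arm", "payload": {
  "commands": "0 0 -1 0 0 0 -1;0 0 -2 0 0 0 -1;0 0 -4 0 0 0 -1;0 0 -6 0 0 0 -1;0 0 -6 0 0 0 -1;0 0 -6 0 0 0 -1;0 0 -5 0 0 0 -1;0 0 0 0 0 0 -1"
}}

```text
t: 12.65
position: [0.5046, 0.1074, 0.0545]
eef_rot: [[0.112, 0.994, 0.001], [0.994, -0.112, 0.0], [0.0, 0.001, -1.0]]
force: [0.5, -0.2, -1.2]
finger_gap: 0.556
grasp_force: 61.8
```

```bash
python3 go.py .5041 .1073 .13 83.7; python3 - <<'E'
from h import *
c=arm.capture("side"); p=px(c,[.505,.11,.08]); print(p); u,v=map(int,p); save("s4.png",c["pixels"],(u-50,v-45,u+50,v+30),7)
E
```

```text
t 12.65 pos [0.5046 0.1074 0.0545] yaw 83.58 q [ 0.21  0.43  2.   -0.    0.71  0.32] F [ 0.5 -0.2 -1.2] gap 0.556 gf 61.79058909416199
shift [ -0.2  -0.3 -75.5]
turn [ 0.0014 -0.0005 -0.002 ]
(np.float64(334.3697142328434), np.float64(213.7574095028594))
```

View pics/s4.png

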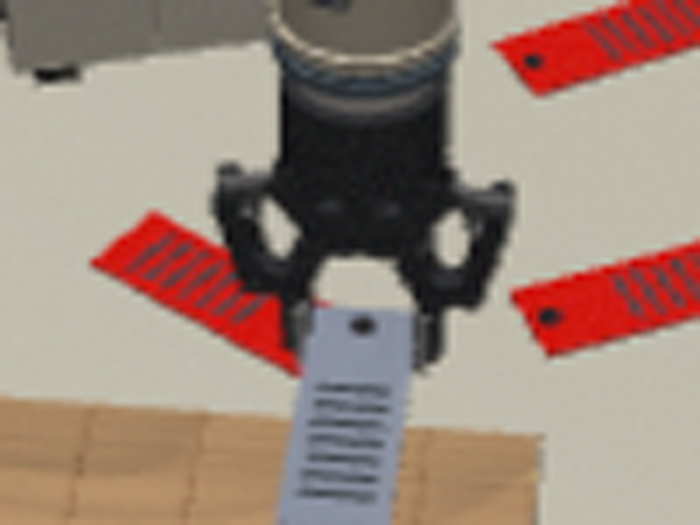

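The plate is held by its width. Its hole is at crop (362,325), level and centred between the fingers. Next I'll raise it, measure its droop, and refine the slicer axis from depth.

```bash
python3 - <<'E'
from meas import *
c=arm.capture("side"); W=world(c); hsv=cv2.cvtColor(c["pixels"],cv2.COLOR_BGR2HSV)
o=arm.observe(); R=np.array(o["eef_rot"]); L=(W-o["position"])@R  # tool coords
m=(c["depth"]>0)&(abs(L[...,1])<.018)&(L[...,0]>-.03)&(L[...,0]<.15)&(W[...,2]>.055)&(W[...,2]<.1)
x=L[m][:,0]; z=W[m][:,2]; print(m.sum())
for a in np.arange(-.03,.15,.015):
    k=(x>=a)&(x<a+.015)
    if k.any(): print(round(a,3),k.sum(),np.round(np.median(z[k]),4))
print("u extent",x.min(),x.max())
# slicer
c=dict(np.load("top0.npz")); W=world(c); v,u=np.mgrid[0:400,0:640]
a=(c["depth"]>0)&(u>385)&(u<450)&(v>140)&(v<230)
def edges(m,z,lab):
    A=[];B=[]
    for r in range(140,230):
        k=np.where(m[r])[0]
        if len(k)>12: A.append(pt(c,k.min()-.5,r,z)[:2]); B.append(pt(c,k.max()+.5,r,z)[:2])
    A=np.array(A);B=np.array(B)
    for n,Q in(("L",A),("R",B)):
        q=Q[6:-9]; p=np.polyfit(q[:,0],q[:,1],1); res=q[:,1]-np.polyval(p,q[:,0]); k=abs(res)<.003; p=np.polyfit(q[k,0],q[k,1],1)
        print(lab,n,"yaw",np.degrees(np.arctan(p[0])).round(2),"y@.55",np.polyval(p,.55).round(4),"y@.62",np.polyval(p,.62).round(4),len(q),k.sum())
edges(a&(W[...,2]>.064),.074,"top")
# depth profile along the channel axis
hs=c["pixels"]
for n,th in(("axis",11.3),):
    d=np.array([np.cos(np.radians(th)),np.sin(np.radians(th))]); nrm=np.array([-d[1],d[0]])
    C=np.array([.5118,-.24685])
    s=(W[...,:2]-C)@d; t=(W[...,:2]-C)@nrm
    f=a&(W[...,2]>.056)&(W[...,2]<.064)&(s>.005)&(s<.08); print("floor t range by s",[(round(q,3),np.round([t[f&(abs(s-q)<.004)].min(),t[f&(abs(s-q)<.004)].max()],4).tolist()) for q in(.015,.03,.045,.06,.075)])
    k=a&(abs(t)<.02)
    P=sorted((s[k][i],W[k][i,2]) for i in range(k.sum()))
    for lo in np.arange(-.012,.21,.004):
        zz=[z for q,z in P if lo<=q<lo+.004]
        print(f"{lo:.3f}:{np.median(zz):.4f}" if zz else "",end=" ")
E
```

```text
369
-0.015 28 0.0761
0.0 35 0.0761
0.015 37 0.0761
0.03 40 0.0753
0.045 36 0.0756
0.06 35 0.0757
0.075 39 0.0756
0.09 48 0.0756
0.105 34 0.0749
0.12 37 0.0755
u extent -0.013376857297696713 0.13311508843679007
top L yaw 11.93 y@.55 -0.1926 y@.62 -0.1778 51 51
top R yaw 11.47 y@.55 -0.2849 y@.62 -0.2707 51 51
floor t range by s [(0.015, [-0.0313, 0.0432]), (0.03, [-0.0285, 0.0442]), (0.045, [-0.0287, 0.044]), (0.06, [-0.029, 0.0436]), (0.075, [-0.0278, 0.044])]
-0.012:0.0007 -0.008:0.0003 -0.004:0.0007 0.000:0.0600 0.004:0.0606 0.008:0.0598 0.012:0.0598 0.016:0.0600 0.020:0.0603 0.024:0.0603 0.028:0.0599 0.032:0.0603 0.036:0.0607 0.040:0.0595 0.044:0.0610 0.048:0.0602 0.052:0.0606 0.056:0.0596 0.060:0.0603 0.064:0.0594 0.068:0.0597 0.072:0.0599 0.076:0.0597 0.080:0.0599 0.084:0.0616 0.088:0.0737 0.092:0.0737 0.096:0.0735 0.100:0.0733 0.104:0.0739 0.108:0.0736 0.112:0.0734 0.116:0.0778 0.120:0.0735 0.124:0.0743 0.128:0.0744 0.132:0.0739 0.136:0.0742 0.140:0.0739 0.144:0.0744 0.148:0.0749 0.152:0.0737 0.156:0.0739 0.160:0.0733 0.164:0.0746 0.168:0.0748 0.172:0.0742 0.176:0.0748 0.180:0.0737 0.184:0.0736 0.188:0.0736   0.200:-0.0017 0.204:0.0000 0.208:0.0004
```

{"api": "jog_arm", "payload": {
  "commands": "0 0 -10 0 0 0 -1;0 0 -20 0 0 0 -1;0 0 -20 0 0 0 -1;0 0 -20 0 0 0 -1;0 0 -15 0 0 0 -1;0 0 0 0 0 0 -1"
}}

```text
t: 13.35
position: [0.5053, 0.1076, 0.1409]
eef_rot: [[0.112, 0.994, 0.004], [0.994, -0.112, 0.001], [0.001, 0.004, -1.0]]
force: [0.4, 0.1, -1.2]
finger_gap: 0.563
grasp_force: 62.0
```

```bash
cat > prof.py <<'E'
from h import *
from scipy.ndimage import map_coordinates
def prof(c,C,th,s0,s1,z,tr=(-.06,.06),step=.0005):
    """mean grey profile across the axis (t) for s in s0..s1 on plane z"""
    g=cv2.cvtColor(c["pixels"],cv2.COLOR_BGR2GRAY).astype(float)
    d=np.array([np.cos(np.radians(th)),np.sin(np.radians(th))]); n=np.array([-d[1],d[0]])
    T=np.arange(tr[0],tr[1],step); S=np.arange(s0,s1,.001); out=[]
    for s in S:
        q=np.array([px(c,[*(np.array(C)+s*d+t*n),z]) for t in T]); out.append(map_coordinates(g,[q[:,1],q[:,0]],order=1))
    return T,np.mean(out,0)
def peak(T,p,lo,hi):
    G=np.gradient(p,T); k=(T>lo)&(T<hi); w=abs(G[k]); i=w.argmax(); w=np.where(abs(T[k]-T[k][i])<.003,w,0); return (w*T[k]).sum()/w.sum(),G[k][i]/1000
E
python3 - <<'E'
from prof import *
c=dict(np.load("top0.npz")); C=[.5118,-.24685]
for s0,s1,z in((.005,.035,.074),(.045,.08,.074),(.088,.108,.073),(.118,.15,.073),(.155,.185,.073)):
    T,p=prof(c,C,11.3,s0,s1,z); print(s0,[np.round(peak(T,p,a,b),4).tolist() for a,b in((-.053,-.037),(.037,.053))])
# front / bridge / rear edges along axis: swap axes
for off,z,lo,hi,n in((0,.06,-.012,.012,"front"),(0,.0735,.075,.096,"bridge31"),(0,.073,.18,.2,"deckend")):
    T,p=prof(c,C,11.3-90,-.02,.02,z,(-.02,.21)); print(n,np.round(peak(T,p,lo,hi),4))
E
python3 go.py .42 -.26 .14 11.4
```

```text
0.005 [[-0.0392, -4.7584], [0.0451, -18.9089]]
0.045 [[-0.039, -4.0181], [0.0455, -19.7108]]
0.088 [[-0.0455, -8.4454], [0.0441, -10.3222]]
0.118 [[-0.044, 2.9581], [0.0449, -21.6735]]
0.155 [[-0.0433, 4.0684], [0.0451, -22.1562]]
front [1.800e-03 3.735e+00]
bridge31 [ 0.0855 -8.958 ]
deckend [0.1826 8.0904]
t 13.35 pos [0.5053 0.1076 0.1409] yaw 83.58 q [ 0.21  0.3   1.95 -0.    0.89  0.32] F [ 0.4  0.1 -1.2] gap 0.563 gf 61.97537541389465
shift [-3.748e+02 -4.370e+01  3.000e-01]
turn [ 0.0023 -0.0032  1.2598]
```

{"api": "jog_arm", "payload": {
  "commands": "0 0 0 0 0 0.08 -1;0 0 0 0 0 0.13 -1;0 0 0 0 0 0.14 -1;0 0 0 0 0 0.14 -1;0 0 0 0 0 0.14 -1;0 0 0 0 0 0.14 -1;0 0 0 0 0 0.14 -1;0 0 0 0 0 0.14 -1;0 0 0 0 0 0.13 -1;0 0 0 0 0 0.08 -1"
}}

```text
t: 14.35
position: [0.5033, 0.1072, 0.1378]
eef_rot: [[0.981, 0.192, -0.001], [0.192, -0.981, -0.0], [-0.001, -0.0, -1.0]]
force: [0.9, 0.2, -0.5]
finger_gap: 0.559
grasp_force: 62.0
```

```bash
python3 go.py .4510 -.2590 .14 11.3
```

```text
t 14.35 pos [0.5033 0.1072 0.1378] yaw 11.1 q [0.21 0.3  1.95 0.   0.89 1.58] F [ 0.9  0.2 -0.5] gap 0.559 gf 61.96818709373474
shift [-121.9  349.3   -2.1]
turn [-0.      0.0015 -0.0035]
```

{"api": "jog_arm", "payload": {
  "commands": "-5 15 0 0 0 0 -1;-10 30 0 0 0 0 -1;-14 40 0 0 0 0 -1;-14 40 0 0 0 0 -1;-14 40 0 0 0 0 -1;-14 40 0 0 0 0 -1;-14 40 0 0 0 0 -1;-14 40 0 0 0 0 -1;-12 36 0 0 0 0 -1;-7 20 0 0 0 0 -1"
}}

```text
t: 15.35
position: [0.4542, -0.2534, 0.1382]
eef_rot: [[0.98, 0.198, -0.001], [0.198, -0.98, -0.0], [-0.001, 0.0, -1.0]]
force: [0.0, 0.0, -1.0]
finger_gap: 0.558
grasp_force: 62.1
```

{"api": "jog_arm", "payload": {
  "commands": "-3 8 0 0 0 0 -1;0 0 0 0 0 0 -1;0 0 0 0 0 0 -1"
}}

```text
t: 15.65
position: [0.4538, -0.258, 0.1383]
eef_rot: [[0.98, 0.198, -0.001], [0.198, -0.98, 0.001], [-0.001, -0.001, -1.0]]
force: [1.2, -0.1, -1.1]
finger_gap: 0.557
grasp_force: 62.1
```

```bash
python3 go.py .4510 -.2590 .062 11.3; python3 - <<'E'
from prof import *
c=arm.capture("top"); np.savez("t5.npz",**c); save("t5.png",c["pixels"],(355,150,455,260),5)
print(px(c,[.451,-.259,.16]),px(c,[.51,-.247,.16]))
E
```

```text
t 15.65 pos [ 0.4538 -0.258   0.1383] yaw 11.42 q [-0.52  0.31  1.94  0.    0.9   0.85] F [ 1.2 -0.1 -1.1] gap 0.557 gf 62.05953598022461
shift [-2.9  0.5 76.3]
turn [-0.0009  0.0007  0.0021]
(np.float64(442.7651120285409), np.float64(242.98886551708816)) (np.float64(437.3472329343999), np.float64(219.0687546574653))
```

View pics/t5.png

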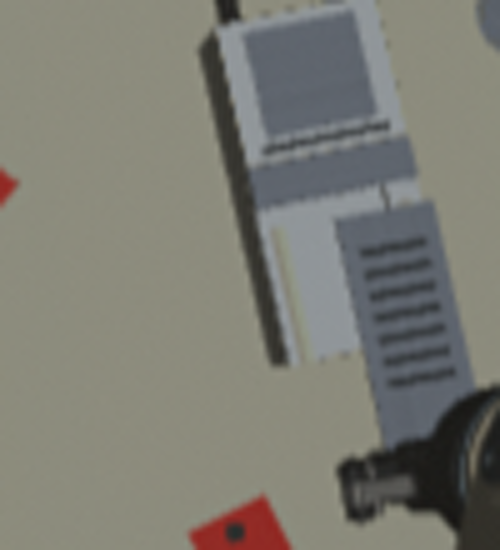

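The insert points into the slicer. Its leading corners are at crop (335,219) and (433,200), and parallax shifts them right. I'll check the lateral offset numerically.

```bash
python3 - <<'E'
from prof import *
c=dict(np.load("t5.npz")); C=[.5118,-.24685]
for z in(.162,.160):
  for s0,s1 in((-.015,.0),(.0,.02),(.02,.04),(.04,.06)):
    T,p=prof(c,C,11.3,s0,s1,z); r=[peak(T,p,a,b) for a,b in((-.034,-.017),(.017,.034))]; print(z,s0,np.round(r,4).tolist(),round((r[0][0]+r[1][0])/2,4))
T,p=prof(c,C,11.3-90,-.012,.012,.162,(-.02,.11)); print("lead",peak(T,p,.05,.09))
E
```

```text
0.162 -0.015 [[-0.0246, -10.2374], [0.0265, 11.7548]] 0.0009
0.162 0.0 [[-0.0245, -9.9608], [0.0263, 13.0362]] 0.0009
0.162 0.02 [[-0.0245, -9.6454], [0.0263, 13.3096]] 0.0009
0.162 0.04 [[-0.0245, -10.1792], [0.0264, 14.1928]] 0.0009
0.16 -0.015 [[-0.0252, -10.1838], [0.026, 11.6994]] 0.0004
0.16 0.0 [[-0.025, -9.9183], [0.0258, 13.014]] 0.0004
0.16 0.02 [[-0.0251, -9.6125], [0.0258, 13.2944]] 0.0004
0.16 0.04 [[-0.0251, -10.1441], [0.0259, 14.1676]] 0.0004
lead (np.float64(0.05156441528809524), np.float64(9.03055196943297))
```

{"api": "jog_arm", "payload": {
  "commands": "0 0.7 10 0 0 0 -1;0 0 20 0 0 0 -1;0 0 20 0 0 0 -1;0 0 15 0 0 0 -1;0 0 10 0 0 0 -1;0 0 6 0 0 0 -1;0 0 4 0 0 0 -1;0 0 2 0 0 0 -1;0 0 0 0 0 0 -1;0 0 0 0 0 0 -1"
}}

```text
t: 16.7
position: [0.4547, -0.2596, 0.0521]
eef_rot: [[0.98, 0.198, 0.001], [0.198, -0.98, -0.0], [0.001, 0.001, -1.0]]
force: [0.7, -1.0, -1.1]
finger_gap: 0.559
grasp_force: 62.1
```

```bash
python3 go.py .4539 -.2586 .04 11.3; python3 - <<'E'
from prof import *
c=arm.capture("top"); C=[.5118,-.24685]
z=arm.observe()["position"][2]+.0233
for s0,s1 in((.0,.02),(.02,.04),(.04,.06)):
    T,p=prof(c,C,11.3,s0,s1,z); r=[peak(T,p,a,b) for a,b in((-.032,-.019),(.019,.032))]; print(np.round(r,4).tolist(),round((r[0][0]+r[1][0])/2,4))
E
```

```text
t 16.7 pos [ 0.4547 -0.2596  0.0521] yaw 11.39 q [-0.52  0.44  1.98 -0.    0.71  0.85] F [ 0.7 -1.  -1.1] gap 0.559 gf 62.05318808555603
shift [-0.6 -1.1 12.1]
turn [ 0.0006 -0.0006  0.0016]
[[-0.0264, -11.6452], [0.0245, 11.9802]] -0.001
[[-0.0263, -11.4565], [0.0245, 12.4968]] -0.0009
[[-0.0262, -10.8938], [0.0245, 12.7053]] -0.0009
```

{"api": "jog_arm", "payload": {
  "commands": "0 -1 2 0 0 0 -1;0 0 3 0 0 0 -1;0 0 2 0 0 0 -1;0 0 1 0 0 0 -1;0 0 0 0 0 0 -1;0 0 0 0 0 0 -1"
}}

```text
t: 17.35
position: [0.4542, -0.2584, 0.0436]
eef_rot: [[0.98, 0.197, -0.0], [0.197, -0.98, 0.0], [-0.0, -0.0, -1.0]]
force: [-0.6, 0.2, -2.0]
finger_gap: 0.56
grasp_force: 62.1
```

{"api": "jog_arm", "payload": {
  "commands": "0 0 0.8 0 0 0 -1;0 0 0.8 0 0 0 -1;0 0 0 0 0 0 -1"
}}

```text
t: 17.65
position: [0.4542, -0.2584, 0.042]
eef_rot: [[0.98, 0.198, -0.0], [0.198, -0.98, 0.0], [-0.0, -0.0, -1.0]]
force: [-0.1, -0.1, -1.7]
finger_gap: 0.559
grasp_force: 62.1
```

{"api": "jog_arm", "payload": {
  "commands": "0 0 0.6 0 0 0 -1;0 0 0 0 0 0 -1"
}}

```text
t: 17.85
position: [0.4542, -0.2584, 0.0414]
eef_rot: [[0.98, 0.197, 0.0], [0.197, -0.98, -0.0], [0.0, 0.0, -1.0]]
force: [-0.1, 0.1, -1.5]
finger_gap: 0.557
grasp_force: 62.1
```

{"api": "jog_arm", "payload": {
  "commands": "0 0 0.6 0 0 0 -1;0 0 0 0 0 0 -1"
}}

```text
t: 18.05
position: [0.4542, -0.2584, 0.0408]
eef_rot: [[0.98, 0.197, 0.0], [0.197, -0.98, -0.0], [0.0, 0.0, -1.0]]
force: [0.6, 0.1, -1.8]
finger_gap: 0.56
grasp_force: 62.1
```

{"api": "jog_arm", "payload": {
  "commands": "0 0 0.6 0 0 0 -1;0 0 0 0 0 0 -1"
}}

```text
t: 18.25
position: [0.4543, -0.2584, 0.0402]
eef_rot: [[0.98, 0.197, 0.0], [0.197, -0.98, -0.0], [0.0, 0.0, -1.0]]
force: [1.2, -0.8, -1.3]
finger_gap: 0.557
grasp_force: 62.1
```

{"api": "jog_arm", "payload": {
  "commands": "0 0 0.5 0 0 0 -1;0 0 0 0 0 0 -1"
}}

```text
t: 18.45
position: [0.4542, -0.2584, 0.0397]
eef_rot: [[0.98, 0.198, 0.0], [0.198, -0.98, -0.0], [0.0, 0.0, -1.0]]
force: [-0.3, 0.7, -0.8]
finger_gap: 0.558
grasp_force: 62.1
```

{"api": "jog_arm", "payload": {
  "commands": "0 0 0.4 0 0 0 -1;0 0 0 0 0 0 -1"
}}

```text
t: 18.65
position: [0.4543, -0.2585, 0.0394]
eef_rot: [[0.98, 0.198, 0.0], [0.198, -0.98, -0.0], [0.0, 0.0, -1.0]]
force: [-0.1, 0.5, 0.1]
finger_gap: 0.562
grasp_force: 62.1
```

{"api": "jog_arm", "payload": {
  "commands": "0 0 0.3 0 0 0 -1;0 0 0 0 0 0 -1"
}}

```text
t: 18.85
position: [0.4543, -0.2585, 0.0391]
eef_rot: [[0.98, 0.198, 0.0], [0.198, -0.98, -0.0], [0.0, 0.0, -1.0]]
force: [-0.2, 0.7, 1.4]
finger_gap: 0.558
grasp_force: 62.2
```

{"api": "jog_arm", "payload": {
  "commands": "0 0 0.3 0 0 0 -1;0 0 0 0 0 0 -1"
}}

```text
t: 19.05
position: [0.4543, -0.2585, 0.0388]
eef_rot: [[0.98, 0.198, 0.0], [0.198, -0.98, -0.0], [0.0, 0.0, -1.0]]
force: [-0.2, 0.1, 0.9]
finger_gap: 0.557
grasp_force: 62.2
```

{"api": "jog_arm", "payload": {
  "commands": "1 0 0 0 0 0 -1;1.5 0 0 0 0 0 -1;2 0 0 0 0 0 -1;2 0 0 0 0 0 -1;2 0 0 0 0 0 -1;2 0 0 0 0 0 -1;2 0 0 0 0 0 -1;1.5 0 0 0 0 0 -1;1 0 0 0 0 0 -1;0 0 0 0 0 0 -1"
}}

```text
t: 20.05
position: [0.4692, -0.2555, 0.0388]
eef_rot: [[0.98, 0.198, 0.0], [0.198, -0.98, -0.0], [0.0, 0.0, -1.0]]
force: [1.0, 0.4, 2.0]
finger_gap: 0.559
grasp_force: 62.2
```

{"api": "jog_arm", "payload": {
  "commands": "1 0 0 0 0 0 -1;2 0 0 0 0 0 -1;2.5 0 0 0 0 0 -1;2.5 0 0 0 0 0 -1;2.5 0 0 0 0 0 -1;2.5 0 0 0 0 0 -1;2.5 0 0 0 0 0 -1;2 0 0 0 0 0 -1;1.5 0 0 0 0 0 -1;1 0 0 0 0 0 -1"
}}

```text
t: 21.05
position: [0.4888, -0.2515, 0.0388]
eef_rot: [[0.98, 0.198, 0.0], [0.198, -0.98, -0.0], [0.0, 0.0, -1.0]]
force: [-0.8, 0.0, 4.5]
finger_gap: 0.555
grasp_force: 62.4
```

{"api": "jog_arm", "payload": {
  "commands": "1 0 0 0 0 0 -1;1 0 0 0 0 0 -1;0.5 0 0 0 0 0 -1;0 0 0 0 0 0 -1;0 0 0 0 0 0 -1"
}}

```text
t: 21.55
position: [0.4912, -0.2511, 0.0389]
eef_rot: [[0.98, 0.197, 0.0], [0.197, -0.98, -0.0], [0.0, 0.0, -1.0]]
force: [-0.6, 0.5, 5.7]
finger_gap: 0.556
grasp_force: 62.5
```

```bash
python3 go.py .4951 -.2502 .0388 11.3
```

```text
t 21.55 pos [ 0.4912 -0.2511  0.0389] yaw 11.39 q [-0.48  0.5   1.93  0.    0.72  0.9 ] F [-0.6  0.5  5.7] gap 0.556 gf 62.467589378356934
shift [ 4.  -0.1  0.1]
turn [ 0.0002 -0.0003  0.0016]
```

{"api": "jog_arm", "payload": {
  "commands": "0.5 0 -0.3 0 0 0 -1;0.5 0 0 0 0 0 -1;0.5 0 0 0 0 0 -1;0 0 0 0 0 0 -1"
}}

```text
t: 21.95
position: [0.4926, -0.2508, 0.0391]
eef_rot: [[0.98, 0.197, 0.0], [0.197, -0.98, -0.0], [0.0, 0.0, -1.0]]
force: [-0.3, -0.5, 5.0]
finger_gap: 0.558
grasp_force: 62.4
```

{"api": "jog_arm", "payload": {
  "commands": "0.5 0 0 0 0 0 -1;0.4 0 0 0 0 0 -1;0 0 0 0 0 0 -1"
}}

```text
t: 22.25
position: [0.4935, -0.2506, 0.0391]
eef_rot: [[0.98, 0.198, 0.0], [0.198, -0.98, -0.0], [0.0, 0.0, -1.0]]
force: [-1.2, -1.2, 5.6]
finger_gap: 0.56
grasp_force: 62.4
```

{"api": "jog_arm", "payload": {
  "commands": "0.4 0 0 0 0 0 -1;0.3 0 0 0 0 0 -1;0 0 0 0 0 0 -1"
}}

```text
t: 22.55
position: [0.4938, -0.2505, 0.0391]
eef_rot: [[0.98, 0.198, -0.0], [0.198, -0.98, -0.0], [-0.0, -0.0, -1.0]]
force: [-2.2, -0.2, 6.1]
finger_gap: 0.56
grasp_force: 62.5
```

{"api": "jog_arm", "payload": {
  "commands": "0.3 0 0 0 0 0 -1;0 0 0 0 0 0 -1;0 0 0 0 0 0 -1"
}}

```text
t: 22.85
position: [0.4939, -0.2504, 0.0391]
eef_rot: [[0.98, 0.198, -0.001], [0.198, -0.98, -0.0], [-0.001, -0.0, -1.0]]
force: [-2.8, -1.9, 6.7]
finger_gap: 0.556
grasp_force: 62.5
```

{"api": "jog_arm", "payload": {
  "commands": "0.4 0 0 0 0 0 -1;0 0 0 0 0 0 -1;0 0 0 0 0 0 -1"
}}

```text
t: 23.15
position: [0.4939, -0.2504, 0.039]
eef_rot: [[0.98, 0.198, -0.001], [0.198, -0.98, -0.0], [-0.001, -0.0, -1.0]]
force: [-6.0, -1.5, 7.6]
finger_gap: 0.562
grasp_force: 62.6
```

{"api": "jog_arm", "payload": {
  "commands": "0 0 -0.2 0 0 0 -1;0 0 -0.2 0 0 0 -1;0 0 0 0 0 0 0.6;0 0 0 0 0 0 0.7;0 0 0 0 0 0 0.8;0 0 0 0 0 0 0.9;0 0 0 0 0 0 1;0 0 0 0 0 0 1"
}}

```text
t: 23.95
position: [0.4948, -0.2502, 0.0394]
eef_rot: [[0.98, 0.198, 0.0], [0.198, -0.98, -0.0], [0.0, 0.0, -1.0]]
force: [-0.2, 0.2, -0.7]
finger_gap: 1.0
grasp_force: 0.0
```

```bash
cat > home.py <<'E'
from meas import *
from prof import *
c=arm.capture("side"); C=np.array([.5118,-.24685]); d=np.array([.98061,.19595]); n=np.array([-d[1],d[0]])
W=world(c); s=(W[...,:2]-C)@d; t=(W[...,:2]-C)@n
m=(c["depth"]>0)&(abs(t)<.02)&(s>-.045)&(s<.08)&(W[...,2]>.045)&(W[...,2]<.09)
for a in np.arange(-.045,.08,.01):
    k=m&(s>=a)&(s<a+.01); print(round(a,3),k.sum(),np.round(np.median(W[k][:,2]),4) if k.any() else "",end="; ")
print("tail s",np.sort(s[m])[:5].round(4))
E
python3 home.py
```

```text
-0.045 0 ; -0.035 0 ; -0.025 6 0.0605; -0.015 17 0.0615; -0.005 15 0.0623; 0.005 19 0.0625; 0.015 13 0.0625; 0.025 15 0.0612; 0.035 18 0.0631; 0.045 18 0.0628; 0.055 18 0.0629; 0.065 17 0.0628; 0.075 7 0.0638; tail s [-0.0203 -0.0198 -0.0186 -0.0174 -0.0173]
```

{"api": "jog_arm", "payload": {
  "commands": "0 0 -3 0 0 0 1;0 0 -10 0 0 0 1;0 0 -30 0 0 0 1;0 0 -40 0 0 0 1;0 0 -40 0 0 0 1;-20 -40 -20 0 0 0 1;-20 -45 0 0 0 0 1;-20 -45 0 0 0 0 1;-20 -45 0 0 0 0 1;0 -45 0 0 0 0 1"
}}

```text
t: 25.0
position: [0.3699, -0.0494, 0.1829]
eef_rot: [[0.981, 0.196, -0.0], [0.196, -0.981, -0.0], [-0.0, -0.0, -1.0]]
force: [2.0, 0.3, 0.3]
finger_gap: 0.999
grasp_force: 0.0
```

```bash
python3 home.py; python3 - <<'E'
from prof import *
c=arm.capture("top"); save("t6.png",c["pixels"],(375,130,475,240),5); C=[.5118,-.24685]
T,p=prof(c,C,11.3-90,-.004,.004,.0625,(-.06,.1)); print("tail",peak(T,p,-.045,-.024))
T,p=prof(c,C,11.3-90,.010,.02,.0625,(-.06,.1)); print("tail",peak(T,p,-.045,-.024))
T,p=prof(c,C,11.3-90,-.02,.02,.0735,(-.06,.1)); print("bridge",peak(T,p,.075,.095))
for a in(-.025,-.01): T,p=prof(c,C,11.3,a,a+.015,.0625); print([np.round(peak(T,p,*q),4).tolist() for q in((-.032,-.018),(.018,.032))])
E
```

```text
-0.045 0 ; -0.035 17 0.0627; -0.025 17 0.0621; -0.015 17 0.0615; -0.005 14 0.0607; 0.005 15 0.0629; 0.015 18 0.0628; 0.025 14 0.0623; 0.035 14 0.0624; 0.045 17 0.0617; 0.055 17 0.0619; 0.065 15 0.0601; 0.075 7 0.0611; tail s [-0.0337 -0.0335 -0.0328 -0.0326 -0.0324]
tail (np.float64(-0.025674602125940787), np.float64(-6.789210335992544))
tail (np.float64(-0.030052951291852106), np.float64(-6.888410529382335))
bridge (np.float64(0.07601946470164866), np.float64(-6.076254633659852))
[[-0.025, -8.9811], [0.026, 9.5677]]
[[-0.0247, -8.5177], [0.0257, 8.6062]]
```

View pics/t6.png

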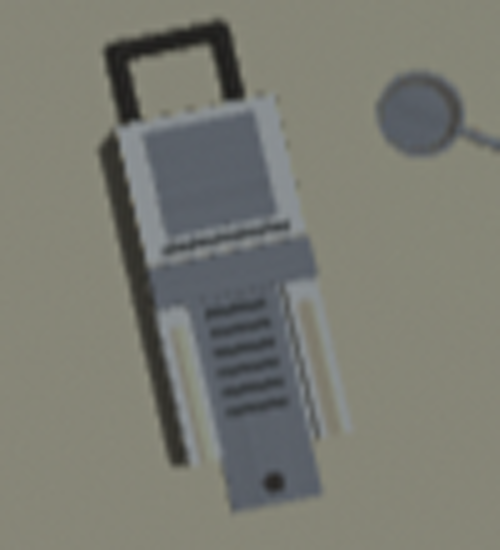

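The final crop shows the insert seated in the channel under the bridge, with its hole at (273,482) and its tail edge around (276,503). Its tail edge measures 30.0 mm in front of the mouth, which is the home position. Handing in.

```bash
python3 -c "
from cell import arm
print(arm.close_job())"
```

```text
the job is handed in; nothing more can be done
None
```

The insert is in the slicer channel under the bridge, pushed against the stop (tail 30.0 mm in front of the mouth) and let go; I handed the job in at about 25 s, with no verdict returned.

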